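Hook a circuit board into its heating carrier and latch it

TASK

Mount the larger of the two circuit boards in the metal carrier: tilt it so that its bare edge goes in under the carrier's fixed lip, then lower the opposite edge, without letting it drop, until the board lies flat on both ledges. Then slide the carrier's latch fully home over that edge and let go. Leave the smaller board and the other things on the bench where they are.

Things in the scene. Friction and masses are not known exactly. Their poses are not given: they have to be found in the camera images.
- board: The larger circuit board: a loose stiff green plate 130 (x) by 110 (y) by 5 mm, about 0.2 kg, lying flat on the bench. Origin at the centre of its underside; x runs from the bare edge to the connector edge, z out of the component side. Two black connector blocks, 16 by 30 by 14 mm tall, stand along the +x edge at y = -36 and +36 mm; they do not fit under the lip.
- heatsink (a point): Centre of the finned aluminium heat sink in the middle of the larger board: 40 (x) by 30 (y) by 30 mm tall. This point is 20 mm above the board's underside, 15 mm above its upper face. It is the grip for the board, which balances near it; 40 mm of nearly flat board (parts up to 2 mm tall) lies free on either side along y. Axes as the board's.
- bare_edge (a point): Middle of the larger board's bare edge (copper strip; it goes under the lip), half-way through the 5 mm thickness; 65 mm to -x of the heat sink's centre and 17.5 mm lower. Axes as the board's.
- far_edge (a point): Middle of the larger board's connector edge, half-way through its thickness; 65 mm to +x of the heat sink's centre and 17.5 mm lower. The latch goes over the gap between the connectors.
- carrier: The carrier, an aluminium heating bed fixed to the bench, 210 by 170 mm, 28 mm high. Origin on the bench under the middle of the board's place; x runs from the lip (robot's side) to the latch, z up. Two cross ledges, tops 36 mm above the bench, at x -67 to -49 and +49 to +67 mm, carry the board's two edges.
- lip (a point): Middle of the lip's free lower edge: carrier x = -58 mm, 47 mm above the bench (lip top 53 mm). The lip juts 9 mm from a wall whose inner face is at x = -67 mm; the slot under it is 11 mm high. Side cheeks 53 mm high, x -79 to -39 mm, have inner faces at y = -59 and +59 mm (4 mm to spare each side). A tilt of 12 to 20 degrees suits hooking. Axes as the carrier's.
- stop (a point): Point at ledge height midway between the two far stops, which are 52 mm high, inner faces at carrier x = +67 mm, at |y| 24 to 59 mm. From lip wall to stops is 134 mm for the 130 mm board, so a level board cannot go in from above: the lip covers its edge. Axes as the carrier's.
- latch (a joint): Slide latch in m: 0 drawn back (open), 0.020 fully home; starts between 0 and 0.005. It slides along the carrier's -x, stiff by about 1.5 N, and stays where left. Its flat tongue, 24 mm wide, 43 to 49 mm above the bench, ends at carrier x = +75 mm when open and +55 mm when home, between the connectors and 2 mm above the seated board.
- latch_knob (a point): Centre of the latch's upright black knob, 14 (x) by 16 (y) by 36 mm tall, 49 to 85 mm above the bench; it moves with the latch, at carrier y = 0 and x = +105 mm when open, +85 mm when home. Pinch it or push its outer (+x) face. Two guide cheeks 50 mm high flank the tongue. Axes as the carrier's.
- small_board: The smaller circuit board, 100 by 80 by 5 mm with a 26 mm square, 20 mm tall heat sink; leave it. Origin at the centre of its underside.
- spool: A grey spool standing on end, 54 mm across, 36 mm tall; leave it. Origin at its foot's centre.
- jar: A small amber jar, 44 mm across, 45 mm tall; leave it. Origin at its foot's centre.
- screwdriver: A screwdriver 160 mm long lying on the bench; leave it. Origin near its middle.
- brush: A brush 160 mm long lying on the bench; leave it. Origin near its middle.
Not all that is in view belongs to the job. What is shaped like the board but blue is not meant.

How it is judged:
By the outcome, as a careful person would: the job done as asked, in the order asked, and still so for the second after the job is handed in, with the robot touching nothing.
It also fails if it takes over 45 s, if anything falls off the work surface, if the arm or the gripper's body presses on something with over 40 N, if the wrist force passes 120 N, or if a joint passes its speed limit or range.

ROBOT

A 7-joint arm with a two-finger parallel gripper is mounted at the origin on the work surface. World frame = base frame: x ahead of the robot, y to its left, z up, the work surface at z = 0. Lengths are in m, angles in degrees, forces in N, time in s.
With the tool pointing down it reaches from about 0.4 to 0.925 m from the base axis. Payload 4.1 kg.
Tool frame: the origin (TCP) lies midway between the tips of the shut fingers; the grasp point (between the pads) lies grip_depth behind it (grip_depth is the distance from the TCP to the grasp point, in m); z points along the fingers, y is the direction in which the jaws open and shut (so a half turn about z gives the same grasp; the last joint's range is limited). The gripper opens to 85 mm and grips with 20 to 120 N. Pads are 22 mm wide; open, the fingers measure 114 mm over their backs; the gripper's body (76 mm by 85 mm) begins 54 mm behind the grasp point. The pads swing forward as they close: fully open they stand 13 mm farther back than shut.
Start: joints at [-79.756, 22.827, 2.584, 88.041, -1.071, 69.15, -2.905], TCP at [0.178, 0.625, 0.231] pointing down, gripper open.
Joint ranges: [-161.44, 161.44], [-28.35, 127.94], [-78.24, 83.42], [0, 140.83], [-78.03, 258.03], [13.02, 114.36], [-168.23, 168.23]. Speed limits (degrees/s): [147.25, 147.25, 180, 180, 180, 180, 180].

INTERFACE

Orientations are given as a 3x3 rotation matrix whose columns are the frame's x, y, z axes.
In Python, from station import sense, grab_frame, hand_in, grip_depth gives the robot as it stands. The module is installed in compiled form; this text tells all that it offers.
- The arm moves only by the tool servo_tool, never from a script. Its argument "motion" is a list of rows, each a list of 2 entries, a list of its own where there are three numbers: the shift along the tool's x, y, z normalised to -1 to 1, where 1 is 0.6 m, then the turn, a rotation vector about the tool's x, y, z normalised to -1 to 1, where 1 is 45 degrees. In form: [[[tx, ty, tz], [wx, wy, wz]], ...]. A call has 1 to 8 rows; each row is the pose to reach, as a shift and turn from the pose commanded when the call began, along the tool's axes at that moment; what a row does not reach only later rows make up. A row lasts 1/10 s, in which the tool goes at most 50 mm and 8.59 degrees, less where a joint would pass 70% of its speed; a pose out of reach is approached as far as the arm can. A call with a number of a shift or a turn outside -1 to 1 is refused whole. A call with a gripper value outside its range is refused whole. "jaw" is the opening, from -1 (shut) to 1 (fully open), so that 0 is half open, set as the call begins (left out, the last holds). The fingers move at their own pace and stop on an object; "newtons" is the grip in N (left out, the last holds). Time passes only in rows, so rows that repeat a pose let the fingers close. It gives the time, the measured TCP pose, the force and the opening at its end, in the units of the state.
- sense(): the state, without advancing time (a new reading comes with each control period).
- grab_frame(name): name is "scene" or "top" or "wrist"; returns a dict with "frame" (480x640x3 uint8, blue, green, red), "z_map" (480x640 float32, m along the optical axis (not along the pixel's ray), 0 where there is no reading), "camera_matrix" (3x3 intrinsics, pixels), "rvec" (rotation vector, rad) and "tvec" (3), from world to camera coordinates, as OpenCV has them. Camera axes: x right, y down, z forward; pixel columns grow to the right and rows downward; lengths in m; the calibration is good to about 2 mm. A picture is of the moment at which its call begins.
- hand_in(): hands the job in, once; it reports no verdict.
The state is a dict: "time_s": time; "joint_pos": joint angles; "qvel": joint speeds; "tau": joint torques, N m; "tcp_pos": TCP position; "tcp_rot": TCP orientation; "force": force on the tool from outside, world axes, zero at the start; "wrist_torque": the same for the moment, N m; "gripper_width": finger opening in m.
Only numpy, scipy, OpenCV 4.12 (cv2) and the standard library are available. Lean on these libraries where they do the work, as an engineer would, in place of code of your own. Each camera call takes 0.05 s, during which the arm holds its last target.

## Working session

There is one attempt and no reset: what is moved stays moved. The work goes in short steps, Python scripts to look and compute and a tool call to move; the robot and the scene stay as the last step left them, time stands still between calls to the robot, and variables do not carry over. Pictures are saved under pics/ and viewed, and the job is handed in when it is done.

Besides the shell and the picture viewer there is one more tool, called after "Request:" by a JSON object that holds its "fn" and its "kwargs". servo_tool: Moves the arm, as the interface text tells. Scaled input: -1 to 1 covers 0.6 m each way for a shift and 45 degrees each way for a turn. Its arguments: {"type":"object","properties":{"motion":{"type":"array"},"jaw":{"type":"number"},"newtons":{"type":"number"}},"required":["motion"]}

```bash
mkdir -p pics; cat > h.py <<'E'
import numpy as np,cv2
from station import sense,grab_frame,grip_depth
def ray(f,u,v,z):
    R,_=cv2.Rodrigues(np.array(f["rvec"],float)); t=np.array(f["tvec"],float).ravel()
    C=-R.T@t; d=R.T@np.linalg.inv(f["camera_matrix"])@np.array([u,v,1.])
    return C+d*(z-C[2])/d[2]
def cloud(f):
    R,_=cv2.Rodrigues(np.array(f["rvec"],float)); t=np.array(f["tvec"],float).ravel()
    K=f["camera_matrix"];Z=f["z_map"];v,u=np.mgrid[:480,:640]
    P=np.stack([(u-K[0,2])/K[0,0]*Z,(v-K[1,2])/K[1,1]*Z,Z],-1)
    return (P-t)@R
def proj(f,P):
    return cv2.projectPoints(np.array(P,float).reshape(-1,3),np.array(f["rvec"],float),np.array(f["tvec"],float),np.array(f["camera_matrix"],float),None)[0].reshape(-1,2)
E
python3 - <<'E'
from h import *
import pickle
s=sense();print({k:np.round(v,4).tolist() for k,v in s.items()},grip_depth)
for n in("scene","top"):
    f=grab_frame(n);pickle.dump(f,open(n+".pkl","wb"));cv2.imwrite(f"pics/{n}0.png",f["frame"])
E
```

```text
{'time_s': 0.0, 'joint_pos': [-79.7556, 22.8724, 2.5803, 88.1141, -1.0694, 69.1481, -2.9059], 'qvel': [0.0645, -0.0084, 0.1272, -0.0711, -0.0694, -0.1086, 0.065], 'tau': [-0.0002, -47.5114, 1.3647, -25.4223, 0.0116, 0.0093, -0.0], 'tcp_pos': [0.1781, 0.6245, 0.2303], 'tcp_rot': [[-0.9617, 0.2741, -0.0004], [0.2741, 0.9617, -0.0019], [-0.0002, -0.0019, -1.0]], 'force': [0.497, -0.6594, 0.0424], 'wrist_torque': [-0.0214, -0.0121, 0.0298], 'gripper_width': 0.0855} 0.0187
```

View pics/scene0.png

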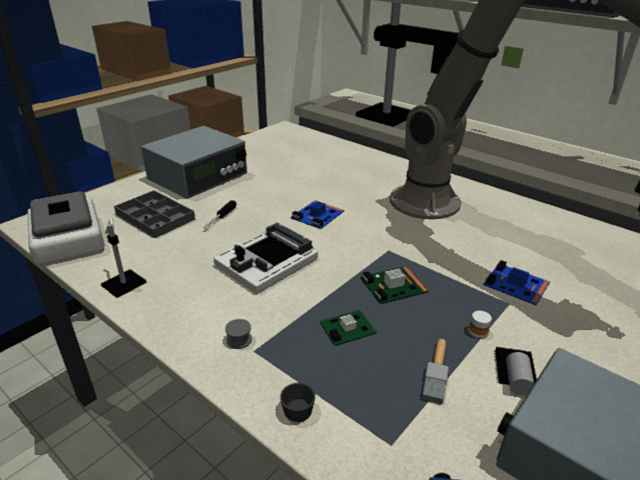

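View pics/top0.png

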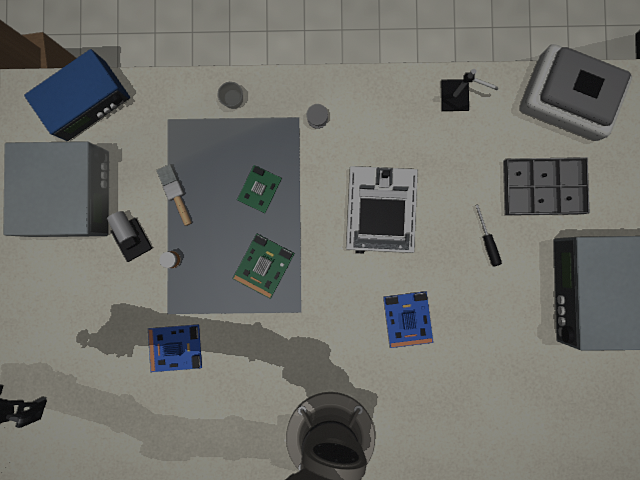

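The top view has four board-like things. Green boards are at (264,265) and (260,189), blue ones at (175,348) and (408,320). The green one at (264,265) is bigger than its green neighbour and has a copper edge strip, so it's the one meant. The carrier is at (382,209), with its knob at about (385,175). I'll confirm with a crop and measure.

```bash
python3 - <<'E'
from h import *
import pickle
f=pickle.load(open("top.pkl","rb"));im=f["frame"];P=cloud(f)
a=cv2.resize(im[150:310,225:310],None,fx=3.7,fy=3.7,interpolation=cv2.INTER_CUBIC)
b=cv2.resize(im[155:265,335:430],None,fx=5,fy=5,interpolation=cv2.INTER_CUBIC)
h=max(a.shape[0],b.shape[0]);c=np.zeros((h,a.shape[1]+b.shape[1],3),np.uint8);c[:a.shape[0],:a.shape[1]]=a;c[:b.shape[0],a.shape[1]:]=b
cv2.imwrite("pics/crop1.png",c);print(c.shape)
hsv=cv2.cvtColor(im,cv2.COLOR_BGR2HSV)
print("mat z",np.median(P[280:300,180:220,2]),"bench",np.median(P[280:300,340:360,2]))
g=cv2.inRange(hsv,(40,80,30),(85,255,255))
n,l,st,ce=cv2.connectedComponentsWithStats(g)
for i in range(1,n):
    if st[i,4]>100: print(st[i],ce[i])
# board outline incl. everything above mat: use height
roi=np.zeros(g.shape,bool);roi[225:305,225:305]=1
# board rectangle from hull of green+copper
co=cv2.inRange(hsv,(5,80,80),(25,255,255))
m=((g|co)>0)&roi
ys,xs=np.nonzero(m);r=cv2.minAreaRect(cv2.convexHull(np.c_[xs,ys].astype(np.int32)))
bp=cv2.boxPoints(r);W=np.array([ray(f,u,v,.006)for u,v in bp]);print(bp,W.round(4),W.mean(0),[np.linalg.norm(W[i]-W[i-1]) for i in range(4)])
ys,xs=np.nonzero((co>0)&roi);cw=ray(f,xs.mean(),ys.mean(),.006);print("copper",cw)
# heat sink by depth
hs=roi&(P[...,2]>.025);hs&=np.hypot(P[...,0]-W[:,0].mean(),P[...,1]-W[:,1].mean())<.035
ys,xs=np.nonzero(hs);print("hs",hs.sum(),P[hs].mean(0),P[hs].max(0)); 
r2=cv2.minAreaRect(np.c_[xs,ys].astype(np.float32));print(r2,[ray(f,u,v,.035).round(4) for u,v in cv2.boxPoints(r2)],ray(f,*r2[0],.035))
Q=P[155:265,335:430]
for z0,z1 in((.02,.031),(.032,.04),(.045,.056),(.07,.1)):
    k=(Q[...,2]>z0)&(Q[...,2]<z1);
    print(z0,k.sum(),Q[k].mean(0).round(4),Q[k].min(0).round(4),Q[k].max(0).round(4), cv2.minAreaRect(Q[k][:,:2].astype(np.float32)*1000))
E
```

```text
(592, 789, 3)
mat z -0.0005979031782157154 bench -0.0010386962056548898
[237 165  45  48 938] [259.12686567 189.71535181]
[ 234  239   60   56 1316] [263.74848024 264.69148936]
[[232.21454 277.84775]
 [256.15918 232.95157]
 [294.30798 253.29758]
 [270.36334 298.19376]] [[0.3984 0.2421 0.006 ]
 [0.5112 0.1806 0.006 ]
 [0.4583 0.0843 0.006 ]
 [0.3459 0.146  0.006 ]] [0.4284279 0.1632389 0.006    ] [np.float64(0.10949014646164473), np.float64(0.12849826421023672), np.float64(0.10983455128867607), np.float64(0.1282099882938674)]
copper [0.38545547 0.18783759 0.006     ]
hs 139 [0.42849036 0.16506749 0.03265239] [0.45270192 0.18541811 0.03974449]
((261.4000244140625, 265.70001220703125), (12.074766159057617, 16.099689483642578), 26.56505012512207) [array([0.4179, 0.1862, 0.035 ]), array([0.4532, 0.1681, 0.035 ]), array([0.4395, 0.1415, 0.035 ]), array([0.4043, 0.1596, 0.035 ])] [0.42871923 0.16388534 0.035     ]
0.02 3651 [ 0.5716 -0.1349  0.0272] [ 0.4567 -0.2267  0.0201] [ 0.6755 -0.0461  0.031 ] ((563.0615844726562, -136.0847930908203), (170.4929962158203, 218.21932983398438), 86.46749877929688)
0.032 800 [ 0.5632 -0.1364  0.0345] [ 0.4634 -0.2154  0.032 ] [ 0.6703 -0.0508  0.04  ] ((566.063232421875, -136.23898315429688), (161.2238311767578, 204.76821899414062), 87.18450927734375)
0.045 773 [ 0.5319 -0.1332  0.0508] [ 0.4649 -0.1999  0.045 ] [ 0.6674 -0.0647  0.056 ] ((567.2511596679688, -136.4468994140625), (134.68959045410156, 198.83596801757812), 86.49191284179688)
0.07 47 [ 0.6468 -0.1401  0.082 ] [ 0.6405 -0.1479  0.0704] [ 0.6541 -0.1329  0.0895] ((647.34521484375, -140.68170166015625), (15.443720817565918, 13.032085418701172), 85.64031219482422)
```

View pics/crop1.png

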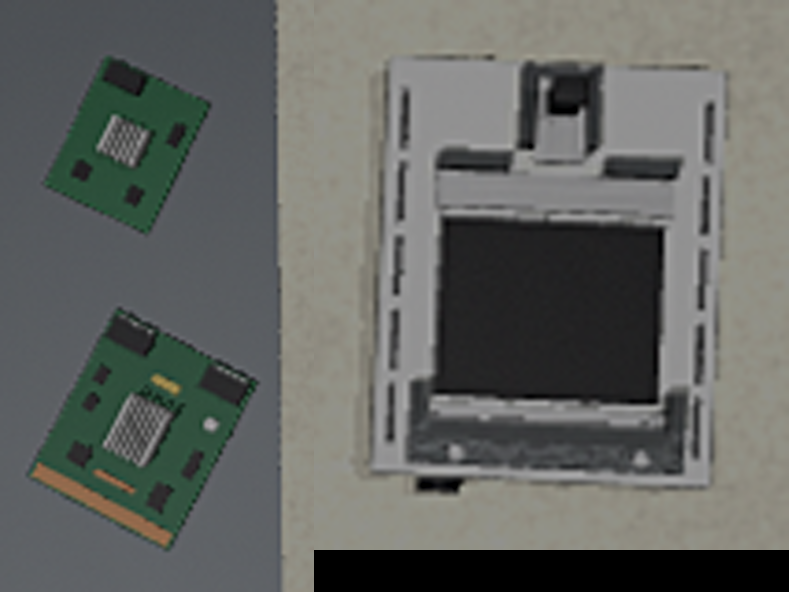

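The crop confirms it: the larger board, with the copper strip and two connectors, is at the lower left. Next I'll check the wrist camera geometry so I can plan a close look at the carrier.

```bash
cat >> h.py <<'E'
from scipy.spatial.transform import Rotation as Ro
def plan(pos,R,p0=None,R0=None):
    s=sense(); p0=s["tcp_pos"] if p0 is None else p0; R0=np.array(s["tcp_rot"] if R0 is None else R0)
    d=R0.T@(np.array(pos)-np.array(p0)); w=Ro.from_matrix(R0.T@R).as_rotvec(degrees=True)
    print("shift",(d/.6).round(4).tolist(),"turn",(w/45).round(4).tolist(),"rows",np.linalg.norm(d)/.05,np.linalg.norm(w)/8.59)
def toolR(yaw,pitch=0):
    # tool x=-(frame x) at yaw, z down; pitch: raises frame +x end
    B=Ro.from_euler('z',yaw,degrees=True)*Ro.from_euler('y',-pitch,degrees=True)
    return B.as_matrix()@np.array([[-1,0,0],[0,1,0],[0,0,-1.]])
E
python3 - <<'E'
from h import *
f=grab_frame("wrist");R,_=cv2.Rodrigues(np.array(f["rvec"],float));C=-R.T@np.array(f["tvec"]).ravel()
s=sense();T=np.array(s["tcp_rot"]);print("cam in tool",T.T@(C-s["tcp_pos"]),(T.T@R.T).round(3),f["camera_matrix"])
print(toolR(-28.6).round(3))
plan((.50,-.137,.42),toolR(-3)); plan((.428,.1635,.2),toolR(-28.6))
E
```

```text
cam in tool [ 7.01363495e-02  6.01732272e-07 -1.41890392e-01] [[-0.001 -0.961 -0.277]
 [ 1.    -0.001 -0.001]
 [ 0.    -0.277  0.961]] [[409.19167421   0.         315.52785035]
 [  0.         409.19167421 239.42590688]
 [  0.           0.           1.        ]]
[[-0.878  0.479  0.   ]
 [ 0.479  0.878  0.   ]
 [ 0.     0.    -1.   ]]
shift [-0.864, -1.0741, -0.3142] turn [-0.0019, -0.0001, -0.2869] rows 16.965931227157117 1.503099849573241
shift [-0.6113, -0.6248, 0.0518] turn [-0.0019, 0.0003, 0.282] rows 10.507498957278463 1.4771759852496846
```

Request:
{"fn": "servo_tool", "kwargs": {"motion": [[[-0.5, -0.5, 0.02], [0, 0, -0.14]], [[-0.5, -0.5, 0.02], [0, 0, -0.14]], [[-0.5, -0.5, 0.02], [0, 0, -0.14]], [[-0.5, -0.5, 0.02], [0, 0, -0.14]], [[-0.5, -0.5, 0.02], [0, 0, -0.14]], [[-0.5, -0.5, 0.02], [0, 0, -0.14]], [[-0.5, -0.5, 0.02], [0, 0, -0.14]], [[-0.5, -0.5, 0.02], [0, 0, -0.14]]], "jaw": 1}}

```text
time_s: 0.95
tcp_pos: [0.3732, 0.2737, 0.22]
tcp_rot: [[-0.986, 0.167, 0.0], [0.167, 0.986, 0.0], [-0.0, 0.0, -1.0]]
force: [0.8, 0.1, 0.4]
gripper_width: 0.0855
```

```bash
python3 - <<'E'
from h import *
s=sense();print(s["time_s"],np.array(s["tcp_pos"]),s["joint_pos"])
plan((.53,-.137,.25),toolR(-3))
E
```

```text
0.95 [0.37315511 0.27367617 0.21996455] [-54.79426143   4.00203767  13.95266994 113.68849282  -1.10258353
  62.4076634   40.03364652]
shift [-0.3719, -0.6312, -0.0503] turn [0.0006, 0.0001, -0.1467] rows 8.812658370065288 0.7686212642125803
```

Request:
{"fn": "servo_tool", "kwargs": {"motion": [[[-0.37, -0.63, -0.05], [0, 0, -0.147]], [[-0.37, -0.63, -0.05], [0, 0, -0.147]], [[-0.37, -0.63, -0.05], [0, 0, -0.147]], [[-0.37, -0.63, -0.05], [0, 0, -0.147]], [[-0.37, -0.63, -0.05], [0, 0, -0.147]], [[-0.37, -0.63, -0.05], [0, 0, -0.147]], [[-0.37, -0.63, -0.05], [0, 0, -0.147]], [[-0.37, -0.63, -0.05], [0, 0, -0.147]]]}}

```text
time_s: 1.75
tcp_pos: [0.5146, -0.0991, 0.2475]
tcp_rot: [[-0.999, 0.052, 0.0], [0.052, 0.999, 0.001], [-0.0, 0.001, -1.0]]
force: [0.3, 0.2, 0.1]
gripper_width: 0.0855
```

Request:
{"fn": "servo_tool", "kwargs": {"motion": [[[-0.04, -0.06, 0], [0, 0, 0]], [[-0.04, -0.06, 0], [0, 0, 0]], [[-0.04, -0.06, 0], [0, 0, 0]]]}}

```text
time_s: 2.05
tcp_pos: [0.5362, -0.1353, 0.2467]
tcp_rot: [[-0.999, 0.055, -0.001], [0.055, 0.999, -0.0], [0.001, -0.0, -1.0]]
force: [-0.2, 0.5, 0.5]
gripper_width: 0.0857
```

```bash
python3 - <<'E'
from h import *
import pickle
s=sense();print(s["time_s"],np.array(s["tcp_pos"]),s["joint_pos"],s["qvel"])
f=grab_frame("wrist");pickle.dump(f,open("w1.pkl","wb"));cv2.imwrite("pics/w1.png",f["frame"])
E
```

```text
2.05 [ 0.53619328 -0.13531828  0.24672475] [-21.06755855  14.62139245  37.13352136 101.02153709  -9.45770136
  67.58071744 105.67760084] [-1.93929853 -1.36251615 -1.85233816  1.32671827 -0.12224419  0.22882704
 -0.09148197]
```

View pics/w1.png

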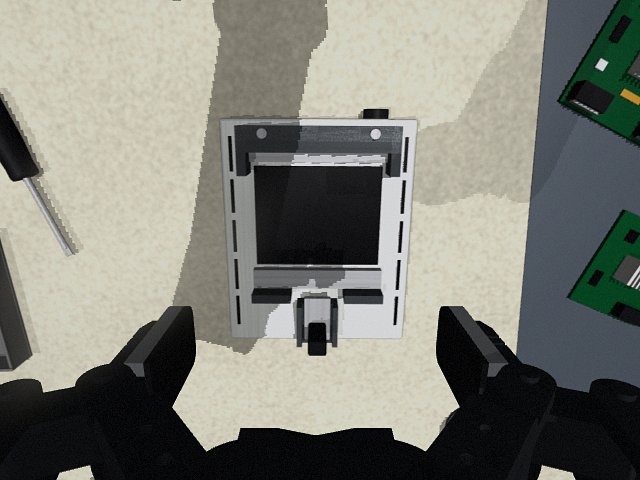

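```bash
python3 - <<'E'
import cv2
im=cv2.imread("pics/w1.png")[105:365,210:430]
cv2.imwrite("pics/w1c.png",cv2.resize(cv2.convertScaleAbs(im,alpha=1.6,beta=15),None,fx=3,fy=2.3,interpolation=cv2.INTER_CUBIC))
c=cv2.resize(cv2.convertScaleAbs(im[:80],alpha=2.2,beta=20),None,fx=3.6,fy=3.6,interpolation=cv2.INTER_CUBIC)
d=cv2.resize(cv2.convertScaleAbs(im[150:],alpha=1.6,beta=10),None,fx=3.6,fy=2.7,interpolation=cv2.INTER_CUBIC)
cv2.imwrite("pics/w1d.png",cv2.vconcat([c,d]))
E
```

```text
(no output)
```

View pics/w1d.png

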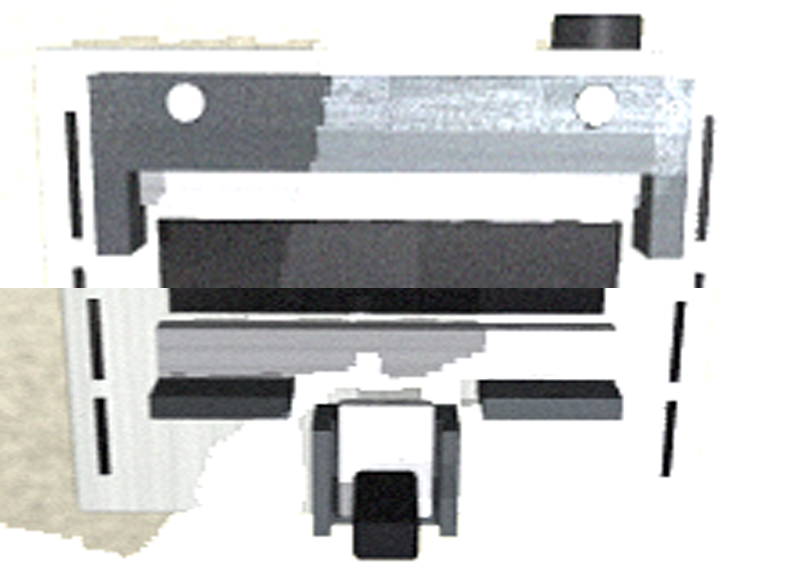

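```bash
python3 - <<'E'
from h import *
import pickle
f=pickle.load(open("w1.pkl","rb"))
pts=[("lipL",247.5,152.2,.053,-58,-59),("lipR",391.9,152.2,.053,-58,59),("sL",252,295.4,.052,67,-59),("sl",291,295.4,.052,67,-24),("sr",344.5,295.4,.052,67,24),("sR",382.5,295.4,.052,67,59)]
W=[];M=[]
for n,u,v,z,x,y in pts:
    w=ray(f,u,v,z);W.append(w[:2]);M.append((x/1e3,y/1e3));print(n,w.round(4))
W=np.array(W);M=np.array(M)
def fit(W,M):
    a=W-W.mean(0);b=M-M.mean(0);th=np.arctan2((b[:,0]*a[:,1]-b[:,1]*a[:,0]).sum(),(a*b).sum())
    R=np.array([[np.cos(th),-np.sin(th)],[np.sin(th),np.cos(th)]]);t=W.mean(0)-R@M.mean(0)
    return np.degrees(th),t,((W-t)@R-M)*1e3
print(fit(W,M))
# depth based
P=cloud(f);im=f["frame"]
Q=P[105:365,210:430];
for z0,z1 in((.046,.06),(.075,.095)):
    k=(Q[...,2]>z0)&(Q[...,2]<z1);print(k.sum(),Q[k].min(0),Q[k].max(0),Q[k].mean(0))
# check with top camera: project model corners
T=pickle.load(open("top.pkl","rb"))
th,t,_=fit(W,M)
def wc(x,y,z):
    c,s=np.cos(np.radians(th)),np.sin(np.radians(th));return [t[0]+c*x-s*y,t[1]+s*x+c*y,z]
pw=np.array([wc(-.058,-.059,.053),wc(-.058,.059,.053),wc(.067,-.059,.052),wc(.067,.059,.052),wc(.098,.008,.085),wc(.112,-.008,.085),wc(.098,-.008,.085),wc(.112,.008,.085)])
for g,nm,(x0,y0,x1,y1),sc in((f,"k_w",(210,105,430,365),2.3),(T,"k_t",(335,155,430,265),5)):
    I=cv2.resize(g["frame"][y0:y1,x0:x1],None,fx=sc,fy=sc,interpolation=cv2.INTER_CUBIC)
    for p in proj(g,pw): cv2.circle(I,tuple(((p+.5-[x0,y0])*sc).astype(int)),3,(0,0,255),-1)
    cv2.imwrite(f"pics/{nm}.png",I)
a=cv2.imread("pics/k_w.png");b=cv2.imread("pics/k_t.png");hh=max(a.shape[0],b.shape[0])
pad=lambda i:cv2.copyMakeBorder(i,0,hh-i.shape[0],0,0,0)
o=cv2.hconcat([pad(a),pad(b)]);print(o.shape);cv2.imwrite("pics/k.png",cv2.resize(o,(min(800,o.shape[1]),min(590,o.shape[0]))))
E
```

```text
lipL [ 0.4865 -0.1875  0.053 ]
lipR [ 0.4929 -0.0715  0.053 ]
sL [ 0.6113 -0.1963  0.052 ]
sl [ 0.6133 -0.1616  0.052 ]
sr [ 0.6159 -0.114   0.052 ]
sR [ 0.6178 -0.0802  0.052 ]
(np.float64(-3.6199692842568796), array([ 0.54767314, -0.13359433]), array([[ 0.30881306,  1.35768798],
       [-0.55664578, -0.46729678],
       [ 0.50115999,  0.40697379],
       [ 0.23964154,  0.16307865],
       [-0.11909046, -0.16102385],
       [-0.37387834, -1.29941979]]))
7171 [ 0.46485843 -0.19897668  0.0460251 ] [ 0.66918917 -0.06308168  0.05986084] [ 0.52570818 -0.13347265  0.05166253]
360 [ 0.64048117 -0.14918618  0.07513013] [ 0.65545335 -0.1333158   0.08601816] [ 0.64670617 -0.14115893  0.08291998]
(598, 981, 3)
```

View pics/k.png

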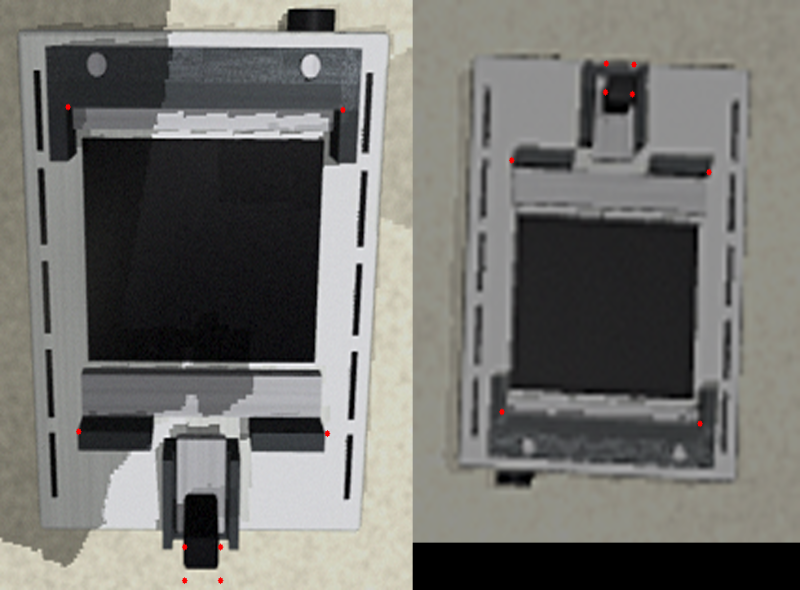

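The carrier's frame is at about (0.548, -0.134) with a yaw of -3.6°, and the latch is about 5 mm in. Now to the board for a close look before gripping.

```bash
python3 - <<'E'
from h import *
plan((.429,.1637,.16),toolR(-28.6))
E
```

```text
shift [0.2038, 0.4858, 0.1452] turn [0.0006, -0.002, 0.5692] rows 6.5572170993692565 2.9816986801405205
```

Request:
{"fn": "servo_tool", "kwargs": {"motion": [[[0.204, 0.486, 0.145], [0, -0.002, 0.569]], [[0.204, 0.486, 0.145], [0, -0.002, 0.569]], [[0.204, 0.486, 0.145], [0, -0.002, 0.569]], [[0.204, 0.486, 0.145], [0, -0.002, 0.569]], [[0.204, 0.486, 0.145], [0, -0.002, 0.569]], [[0.204, 0.486, 0.145], [0, -0.002, 0.569]], [[0.204, 0.486, 0.145], [0, -0.002, 0.569]], [[0.204, 0.486, 0.145], [0, -0.002, 0.569]]]}}

```text
time_s: 2.9
tcp_pos: [0.4243, 0.1706, 0.1588]
tcp_rot: [[-0.885, 0.466, -0.003], [0.466, 0.885, 0.001], [0.003, -0.0, -1.0]]
force: [0.2, 0.2, -0.0]
gripper_width: 0.0851
```

Request:
{"fn": "servo_tool", "kwargs": {"motion": [[[0, 0, 0], [0, 0, 0]], [[0, 0, 0], [0, 0, 0]]]}}

```text
time_s: 3.1
tcp_pos: [0.4294, 0.1627, 0.1607]
tcp_rot: [[-0.878, 0.479, 0.002], [0.479, 0.878, -0.0], [-0.002, 0.001, -1.0]]
force: [0.3, -1.0, 0.1]
gripper_width: 0.0853
```

```bash
python3 - <<'E'
from h import *
import pickle
s=sense();print(s["time_s"],np.array(s["tcp_pos"]),s["qvel"])
f=grab_frame("wrist");pickle.dump(f,open("w2.pkl","wb"));cv2.imwrite("pics/w2.png",f["frame"])
plan((.429,.1637,.16),toolR(-28.6))
E
```

```text
3.1 [0.42944587 0.16270702 0.16069378] [ 1.23071374  0.18387771  0.89627267 -0.44478308 -0.25499512 -0.09948261
 -0.07604561]
shift [0.0024, 0.0015, 0.0013] turn [0.0014, 0.0025, -0.0019] rows 0.03685604829910331 0.017729324825892567
```

View pics/w2.png

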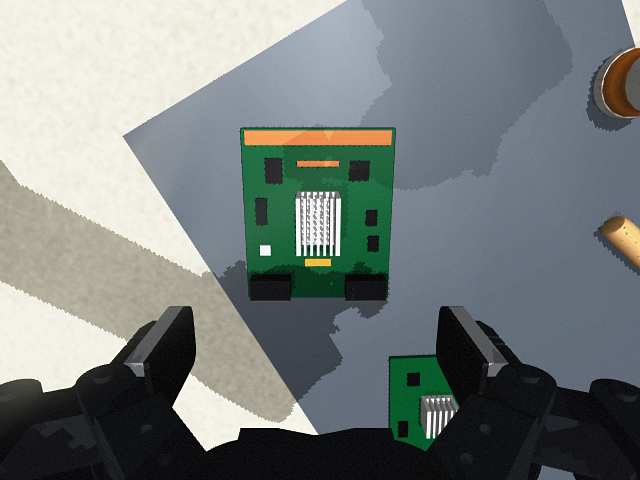

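The board is square to the view, with corners at about (240,128), (395,128), (387,300) and (249,300), and the heat sink near (318,222). I'll refine its pose from these.

```bash
python3 - <<'E'
from h import *
import pickle
f=pickle.load(open("w2.pkl","rb"));hsv=cv2.cvtColor(f["frame"],cv2.COLOR_BGR2HSV)
m=cv2.inRange(hsv,(40,80,20),(85,255,255))|cv2.inRange(hsv,(5,100,80),(25,255,255))
m[:,:200]=0;m[:,420:]=0;m[310:]=0
c=max(cv2.findContours(m,0,2)[0],key=cv2.contourArea)
h=cv2.convexHull(c).reshape(-1,2)
W=np.array([ray(f,u,v,.005)[:2] for u,v in h])
r=cv2.minAreaRect((W*1000).astype(np.float32));print(r,cv2.boxPoints(r))
ys,xs=np.nonzero(cv2.inRange(hsv,(0,0,150),(180,60,255))[185:262,285:350]);print(xs.min()+285,xs.max()+285,ys.min()+185,ys.max()+185)
for u in (295,341):
  for v in(198,256): print(u,v,ray(f,u,v,.035).round(4))
E
```

```text
((429.1839904785156, 164.63026428222656), (109.45467376708984, 128.83909606933594), 61.38386917114258) [[346.42236 147.44101]
 [459.5235   85.73493]
 [511.94562 181.81952]
 [398.84448 243.5256 ]]
296 340 192 255
295 198 [0.4042 0.1611 0.035 ]
295 256 [0.4394 0.1412 0.035 ]
341 198 [0.4188 0.1878 0.035 ]
341 256 [0.4546 0.169  0.035 ]
```

Request:
{"fn": "servo_tool", "kwargs": {"motion": [[[0.001, 0.002, 0.08], [0, 0, 0]], [[0.001, 0.002, 0.15], [0, 0, 0]], [[0.001, 0.002, 0.19], [0, 0, 0]], [[0.001, 0.002, 0.22], [0, 0, 0]], [[0.001, 0.002, 0.235], [0, 0, 0]], [[0.001, 0.002, 0.25], [0, 0, 0]], [[0.001, 0.002, 0.25], [0, 0, 0]]]}}

```text
time_s: 3.85
tcp_pos: [0.4299, 0.1639, 0.0101]
tcp_rot: [[-0.877, 0.48, 0.001], [0.48, 0.877, -0.001], [-0.001, -0.0, -1.0]]
force: [0.1, -0.1, 0.6]
gripper_width: 0.0855
```

Request:
{"fn": "servo_tool", "kwargs": {"motion": [[[0, 0, 0], [0, 0, 0]], [[0, 0, 0], [0, 0, 0]], [[0, 0, 0], [0, 0, 0]], [[0, 0, 0], [0, 0, 0]], [[0, 0, 0], [0, 0, 0]], [[0, 0, 0], [0, 0, 0]]], "jaw": -0.6, "newtons": 60}}

```text
time_s: 4.45
tcp_pos: [0.4302, 0.1647, 0.011]
tcp_rot: [[-0.878, 0.479, 0.002], [0.479, 0.878, 0.0], [-0.002, 0.001, -1.0]]
force: [-1.4, 0.5, 5.9]
gripper_width: 0.0287
```

```bash
python3 - <<'E'
from h import *
s=sense();print(s)
E
```

```text
{'time_s': 4.45, 'joint_pos': array([-46.41329124,  23.28336869,  23.78780393, 125.02796171,
       -16.32228984,  34.44056898,  50.59183563]), 'qvel': array([ 0.04771279, -0.03933203,  0.03342417,  0.09194844,  0.00390813,
        0.07739638,  0.02650347]), 'tau': array([ 3.24206706e-02, -3.19896626e+01,  4.01851371e+00, -1.39992347e+01,
       -3.75327514e-02, -3.72894835e-01, -4.48069128e-03]), 'tcp_pos': array([0.43024272, 0.16470084, 0.01099014]), 'tcp_rot': array([[-8.78024015e-01,  4.78611332e-01,  2.24092248e-03],
       [ 4.78613400e-01,  8.78025623e-01,  4.66883123e-04],
       [-1.74413180e-03,  1.48247012e-03, -9.99997380e-01]]), 'force': array([-1.41045494,  0.47072326,  5.86419206]), 'wrist_torque': array([-0.10105829,  0.23581411,  0.0223832 ]), 'gripper_width': 0.028705952679231154}
```

Request:
{"fn": "servo_tool", "kwargs": {"motion": [[[0, 0, 0], [0, 0, 0]], [[0, 0, -0.01], [0, 0, 0]], [[0, 0, -0.04], [0, 0, 0]], [[0, 0, -0.09], [0, 0, 0]], [[0, 0, -0.15], [0, 0, 0]], [[0, 0, -0.21], [0, 0, 0]], [[0, 0, -0.25], [0, 0, 0]], [[0, 0, -0.25], [0, 0, 0]]], "jaw": -1, "newtons": 70}}

```text
time_s: 5.25
tcp_pos: [0.4316, 0.1654, 0.1633]
tcp_rot: [[-0.878, 0.479, 0.007], [0.479, 0.878, 0.004], [-0.004, 0.007, -1.0]]
force: [0.9, 0.5, -2.4]
gripper_width: 0.0285
```

```bash
python3 - <<'E'
from h import *
import pickle
s=sense();print(s["time_s"],s["tcp_pos"],s["force"],s["wrist_torque"],s["gripper_width"])
f=grab_frame("wrist");pickle.dump(f,open("w3.pkl","wb"));cv2.imwrite("pics/w3.png",f["frame"])
P=cloud(f)
hsv=cv2.cvtColor(f["frame"],cv2.COLOR_BGR2HSV)
m=cv2.inRange(hsv,(40,80,20),(85,255,255))|cv2.inRange(hsv,(5,100,80),(25,255,255))
m[:,:150]=0;m[:,500:]=0
ys,xs=np.nonzero(m);k=P[ys,xs];T=np.array(s["tcp_rot"]);q=(k-s["tcp_pos"])@T;ok=(abs(q[:,0])<.07)&(abs(q[:,1])<.06)&(abs(q[:,2])<.02)
q=q[ok];A=np.c_[q[:,:2],np.ones(len(q))];
for _ in range(4):
    c=np.linalg.lstsq(A,q[:,2],rcond=None)[0];r=q[:,2]-A@c;g=abs(r)<2*np.std(r);A=A[g];q=q[g]
print("plane in tool",c,np.degrees(np.arctan(c[:2])),np.std(r),q.min(0),q.max(0))
E
```

```text
5.25 [0.43158624 0.16541507 0.16325252] [ 0.90258569  0.48606263 -2.4226722 ] [-0.05687839 -0.02038148  0.0084986 ] 0.028485337473978124
plane in tool [-0.00422661  0.00146082  0.00665526] [-0.24216559  0.08369858] 0.0005118268197085183 [-0.06218021 -0.05496791  0.00532028] [0.06568965 0.05481503 0.00791458]
```

View pics/w3.png

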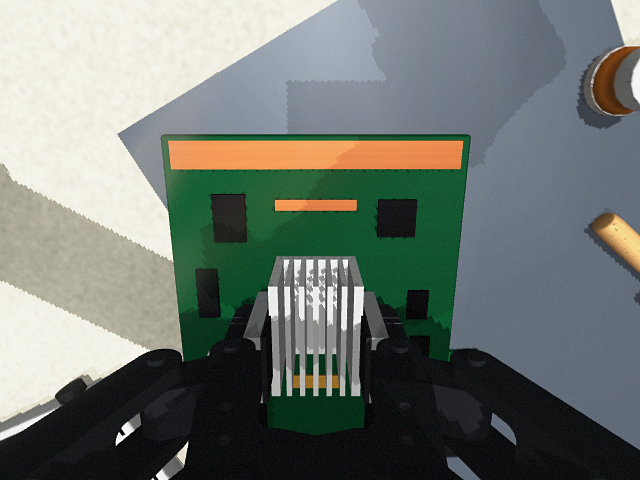

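Gripped square: the plane tilt is under 0.3° in the tool frame, and the bare edge lies 65.7 mm ahead of the TCP. Next is the pre-hook pose.

```bash
cat >> h.py <<'E'
CO=np.array([.5477,-.1336]);CY=-3.6
OFF=[.0657,.0117]
def goal(xb,zb,tilt,off=None,y=0):
    off=off or OFF
    a=np.radians(tilt);u=np.array([np.cos(a),np.sin(a)]);n=np.array([-np.sin(a),np.cos(a)])
    c=np.array([xb,zb])+off[0]*u+off[1]*n
    t=np.radians(CY);p=CO+np.array([np.cos(t)*c[0]-np.sin(t)*y,np.sin(t)*c[0]+np.cos(t)*y])
    return np.r_[p,c[1]],toolR(CY,tilt)
def cb(s=None):
    s=s or sense();T=np.array(s["tcp_rot"]);p=np.array(s["tcp_pos"])
    w=p+T@np.array([OFF[0],0,OFF[1]]);t=np.radians(CY);R=np.array([[np.cos(t),-np.sin(t)],[np.sin(t),np.cos(t)]])
    xy=R.T@(w[:2]-CO);u=-T[:,0];uu=R.T@u[:2]
    far=w+.13*u; fx=R.T@(far[:2]-CO)
    print("t",s["time_s"],"Cb mm",(xy*1e3).round(2),round(w[2]*1e3,2),"far",(fx*1e3).round(2),round(far[2]*1e3,2),"tilt",np.degrees(np.arcsin(u[2])).round(2),"yaw rel",np.degrees(np.arctan2(uu[1],uu[0])).round(2),"roll",np.degrees(np.arcsin(T[2,1])).round(2),"F",np.round(s["force"],1),"M",np.round(s["wrist_torque"],2),"w",s["gripper_width"])
E
python3 - <<'E'
from h import *
cb()
g=goal(-.0505,.095,14);print(g);plan(*g)
E
```

```text
t 5.3 Cb mm [-195.67  318.24] 149.34 far [-77.84 263.33] 149.65 tilt 0.14 yaw rel -24.98 roll 0.19 F [ 0.8 -0.9 -4.2] M [0.01 0.02 0.02] w 0.02865850782679545
(array([ 0.55809739, -0.13425415,  0.12224673]), array([[-0.96838107,  0.06279052,  0.24144452],
       [ 0.06092537,  0.99802673, -0.0151904 ],
       [-0.2419219 ,  0.        , -0.97029573]]))
shift [-0.4258, -0.3358, 0.0648] turn [-0.0644, -0.3022, -0.5528] rows 6.553620879744633 3.3176907591636686
```

Request:
{"fn": "servo_tool", "kwargs": {"motion": [[[-0.04, -0.03, 0], [-0.01, -0.03, -0.06]], [[-0.426, -0.336, 0.065], [-0.064, -0.302, -0.553]], [[-0.426, -0.336, 0.065], [-0.064, -0.302, -0.553]], [[-0.426, -0.336, 0.065], [-0.064, -0.302, -0.553]], [[-0.426, -0.336, 0.065], [-0.064, -0.302, -0.553]], [[-0.426, -0.336, 0.065], [-0.064, -0.302, -0.553]], [[-0.426, -0.336, 0.065], [-0.064, -0.302, -0.553]], [[-0.426, -0.336, 0.065], [-0.064, -0.302, -0.553]]]}}

```text
time_s: 6.1
tcp_pos: [0.5564, -0.1435, 0.1193]
tcp_rot: [[-0.969, 0.074, 0.236], [0.07, 0.997, -0.025], [-0.238, -0.008, -0.971]]
force: [-0.7, -0.3, -1.8]
gripper_width: 0.0288
```

Request:
{"fn": "servo_tool", "kwargs": {"motion": [[[0, 0, 0], [0, 0, 0]], [[0, 0, 0], [0, 0, 0]], [[0, 0, 0], [0, 0, 0]]]}}

```text
time_s: 6.4
tcp_pos: [0.5566, -0.1324, 0.1206]
tcp_rot: [[-0.97, 0.06, 0.237], [0.058, 0.998, -0.015], [-0.238, -0.001, -0.971]]
force: [0.4, 0.8, -2.8]
gripper_width: 0.0289
```

```bash
python3 - <<'E'
from h import *
import pickle
cb();plan(*goal(-.0505,.095,14));plan(*goal(-.0505,.0415,14))
f=grab_frame("wrist");pickle.dump(f,open("w4.pkl","wb"));cv2.imwrite("pics/w4.png",f["frame"])
f=grab_frame("scene");cv2.imwrite("pics/s4.png",cv2.resize(f["frame"][190:310,180:360],None,fx=4,fy=4,interpolation=cv2.INTER_CUBIC))
E
```

```text
t 6.4 Cb mm [-52.24   1.55] 93.65 far [74.04  1.99] 124.52 tilt 13.74 yaw rel 0.2 roll -0.08 F [ 0.4  0.8 -2.8] M [0.03 0.46 0.03] w 0.028893966101308635
shift [-0.0033, -0.003, -0.002] turn [-0.0007, -0.0058, 0.0043] rows 0.058034944267494754 0.037920455685932206
shift [0.0179, -0.0028, 0.0846] turn [-0.0007, -0.0058, 0.0043] rows 1.0385221156713835 0.037920455685932206
```

View pics/w4.png

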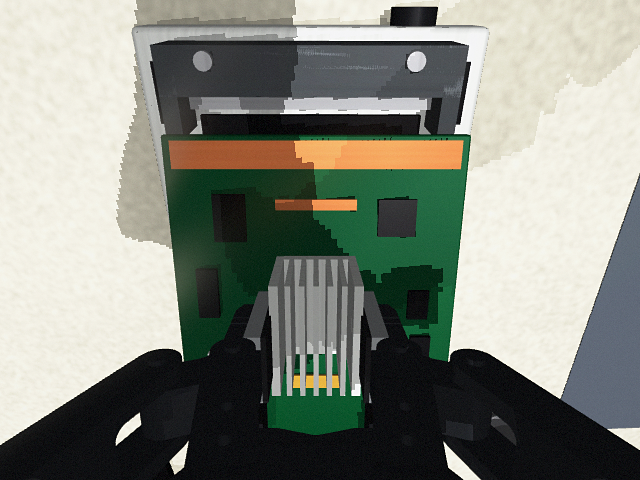

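View pics/s4.png

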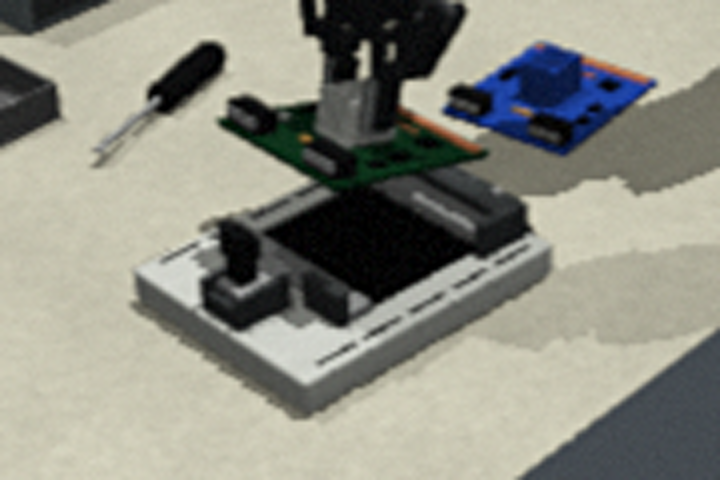

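The tilt and hang look right in both views. The lip is now close to the camera, so I'll re-measure it against the board edge from this frame.

```bash
python3 - <<'E'
import cv2
im=cv2.imread("pics/w4.png")[20:150,120:500]
cv2.imwrite("pics/w4c.png",cv2.resize(cv2.convertScaleAbs(im,alpha=1.7,beta=20),None,fx=2.1,fy=4,interpolation=cv2.INTER_CUBIC))
E
```

```text
(no output)
```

View pics/w4c.png

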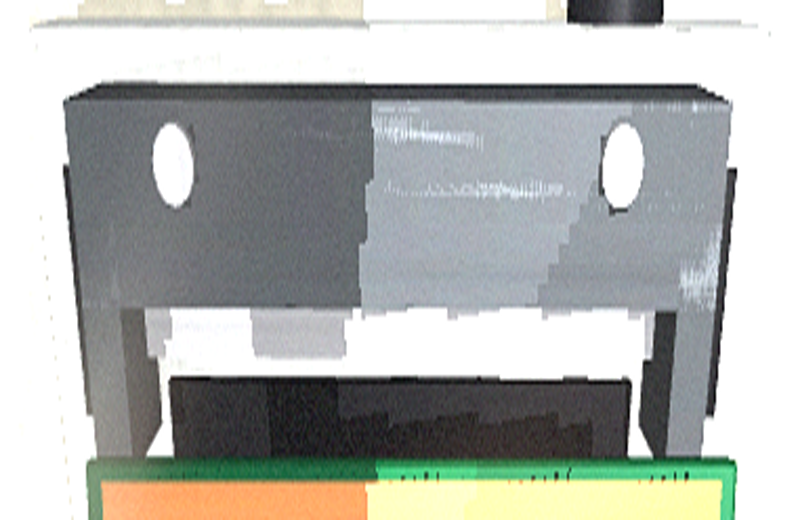

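```bash
python3 - <<'E'
from h import *
import pickle
f=pickle.load(open("w4.pkl","rb"))
t=np.radians(CY);R=np.array([[np.cos(t),-np.sin(t)],[np.sin(t),np.cos(t)]])
for n,u,v in(("lipL",178.1,96.3),("lipR",441,96.3),("bkL",151.4,45.8),("bkR",468.6,45.8)):
    w=ray(f,u,v,.053);print(n,w.round(4),((w[:2]-CO)@R*1e3).round(2))
s=sense();T=np.array(s["tcp_rot"])
# board bare edge top corners in view: row 20+460/4=135 ; predicted
for y in(-.055,.055): print(proj(f,np.array(s["tcp_pos"])+T@np.array([.0657,y,.0067])))
cb()
E
```

```text
lipL [ 0.4861 -0.1893  0.053 ] [-57.99 -59.5 ]
lipR [ 0.4931 -0.0731  0.053 ] [-58.25  56.98]
bkL [ 0.4654 -0.1959  0.053 ] [-78.27 -67.33]
bkR [ 0.4734 -0.0634  0.053 ] [-78.55  65.39]
[[158.50072557 137.68901172]]
[[471.18736342 137.36466227]]
t 6.5 Cb mm [-51.57   1.24] 94.25 far [74.66  1.67] 125.32 tilt 13.83 yaw rel 0.19 roll -0.09 F [ 0.2  0.8 -3. ] M [0.1  0.38 0.03] w 0.028864585167734175
```

```bash
python3 - <<'E'
from h import *
plan(*goal(-.0495,.0418,14,y=-.0006))
E
```

```text
shift [0.0176, -0.0033, 0.0854] turn [-0.0011, -0.0038, 0.0042] rows 1.0469011319691834 0.030190456270073995
```

Request:
{"fn": "servo_tool", "kwargs": {"motion": [[[0.004, -0.003, 0.02], [-0.001, -0.004, 0.004]], [[0.009, -0.003, 0.043], [-0.001, -0.004, 0.004]], [[0.014, -0.003, 0.065], [-0.001, -0.004, 0.004]], [[0.0176, -0.003, 0.08], [-0.001, -0.004, 0.004]], [[0.0176, -0.003, 0.0854], [-0.001, -0.004, 0.004]], [[0.0176, -0.003, 0.0854], [-0.001, -0.004, 0.004]], [[0.0176, -0.003, 0.0854], [-0.001, -0.004, 0.004]]]}}

```text
time_s: 7.2
tcp_pos: [0.5599, -0.1373, 0.0696]
tcp_rot: [[-0.968, 0.066, 0.243], [0.064, 0.998, -0.017], [-0.244, -0.001, -0.97]]
force: [0.1, -0.2, -2.7]
gripper_width: 0.0287
```

```bash
python3 - <<'E'
from h import *
cb();plan(*goal(-.057,.0398,14,y=-.0006));plan(*goal(-.064,.0378,14,y=-.0006))
f=grab_frame("wrist");cv2.imwrite("pics/w5.png",f["frame"])
E
```

```text
t 7.2 Cb mm [-48.49  -2.77] 42.27 far [77.6  -3.17] 73.93 tilt 14.1 yaw rel -0.18 roll -0.07 F [ 0.1 -0.2 -2.7] M [0.01 0.37 0.02] w 0.02870372559367253
shift [0.0147, 0.0039, 0.0007] turn [-0.0025, 0.0022, -0.0039] rows 0.18312229871944216 0.02680162367017659
shift [0.0269, 0.0038, 0.0011] turn [-0.0025, 0.0022, -0.0039] rows 0.32598176541637663 0.02680162367017659
```

View pics/w5.png

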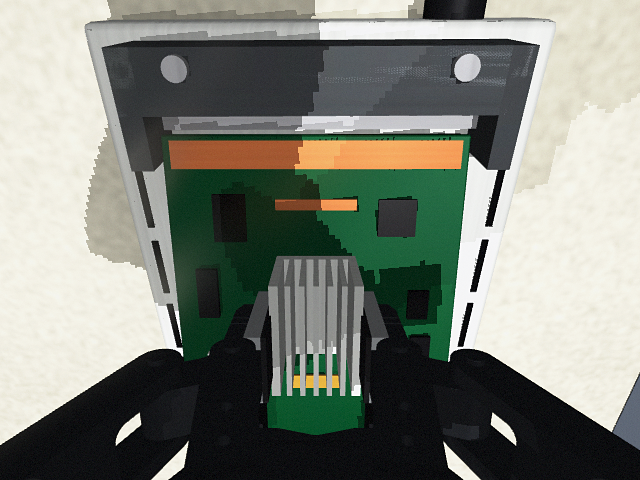

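Request:
{"fn": "servo_tool", "kwargs": {"motion": [[[0, 0, 0], [0, 0, 0]], [[0, 0, 0], [0, 0, 0]]]}}

```text
time_s: 7.45
tcp_pos: [0.5598, -0.137, 0.0698]
tcp_rot: [[-0.968, 0.066, 0.243], [0.064, 0.998, -0.017], [-0.244, -0.001, -0.97]]
force: [0.6, 0.7, -2.9]
gripper_width: 0.0288
```

```bash
python3 - <<'E'
from h import *
cb();plan(*goal(-.057,.0398,14,y=-.0008));plan(*goal(-.064,.0378,14,y=-.0008))
import pickle
f=grab_frame("wrist");pickle.dump(f,open("w6.pkl","wb"))
im=f["frame"][85:175,120:510];cv2.imwrite("pics/w6c.png",cv2.resize(cv2.convertScaleAbs(im,alpha=1.5,beta=20),None,fx=2,fy=5,interpolation=cv2.INTER_CUBIC))
E
```

```text
t 7.45 Cb mm [-48.58  -2.49] 42.46 far [77.5  -2.83] 74.15 tilt 14.11 yaw rel -0.16 roll -0.05 F [ 0.6  0.7 -2.9] M [0.03 0.41 0.  ] w 0.028783704564487957
shift [0.0147, 0.003, 0.0011] turn [-0.002, 0.0024, -0.0034] rows 0.18024395659773712 0.02399061125226414
shift [0.0268, 0.003, 0.0015] turn [-0.002, 0.0024, -0.0034] rows 0.3240724547210362 0.02399061125226414
```

View pics/w6c.png

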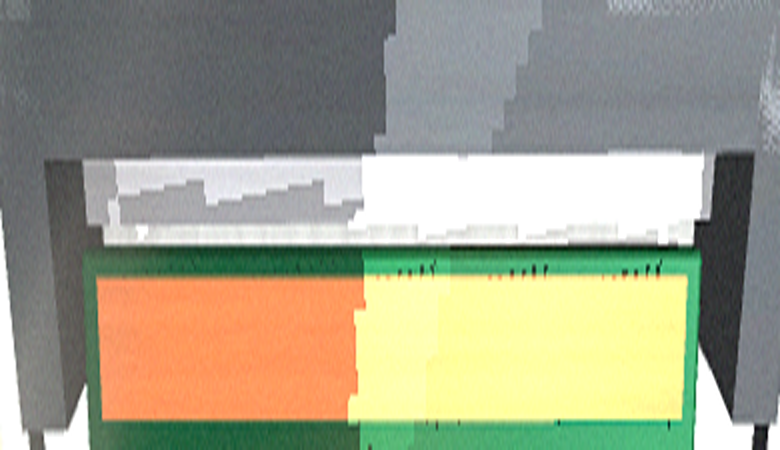

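Request:
{"fn": "servo_tool", "kwargs": {"motion": [[[0, 0.0028, 0.001], [-0.002, 0.002, -0.003]], [[0.006, 0.0028, 0.0012], [-0.002, 0.002, -0.003]], [[0.012, 0.0028, 0.0012], [-0.002, 0.002, -0.003]], [[0.018, 0.0028, 0.0014], [-0.002, 0.002, -0.003]], [[0.023, 0.0028, 0.0015], [-0.002, 0.002, -0.003]], [[0.0265, 0.0028, 0.0015], [-0.002, 0.002, -0.003]], [[0.0265, 0.0028, 0.0015], [-0.002, 0.002, -0.003]], [[0.0265, 0.0028, 0.0015], [-0.002, 0.002, -0.003]]]}}

```text
time_s: 8.3
tcp_pos: [0.5445, -0.1343, 0.0647]
tcp_rot: [[-0.968, 0.063, 0.241], [0.061, 0.998, -0.015], [-0.242, -0.0, -0.97]]
force: [-0.2, -0.1, -2.7]
gripper_width: 0.029
```

```bash
python3 - <<'E'
from h import *
cb()
import pickle
f=grab_frame("wrist");pickle.dump(f,open("w7.pkl","wb"))
im=f["frame"][0:200,100:540];cv2.imwrite("pics/w7c.png",cv2.resize(cv2.convertScaleAbs(im,alpha=1.5,beta=20),None,fx=1.8,fy=2.8,interpolation=cv2.INTER_CUBIC))
E
```

```text
t 8.3 Cb mm [-64.08  -0.92] 37.45 far [62.07 -0.97] 68.85 tilt 13.98 yaw rel -0.02 roll -0.0 F [-0.2 -0.1 -2.7] M [ 0.05  0.37 -0.01] w 0.02902529535180874
```

View pics/w7c.png

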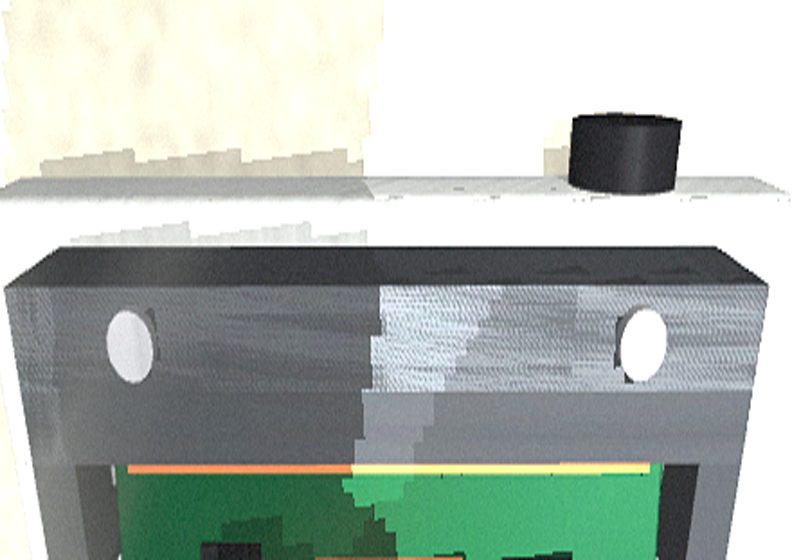

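The bare edge is under the lip (only a thin copper sliver shows in front of it) and the force shows no contact. Now I'll lower the far edge in steps, pivoting about the bare edge.

```bash
python3 - <<'E'
from h import *
for t,z in((12,.0373),(10,.0371),(8,.0369),(6,.0367),(4,.0366)): print(t);plan(*goal(-.0643,z,t,y=-.0009))
E
```

```text
12
shift [0.0, 0.0002, 0.004] turn [-0.0002, 0.0442, -0.0006] rows 0.04808870801928333 0.23137582998132958
10
shift [-0.0004, 0.0002, 0.0082] turn [-0.0002, 0.0886, -0.0006] rows 0.09826976839613592 0.4641933315787119
8
shift [-0.0006, 0.0002, 0.0124] turn [-0.0002, 0.1331, -0.0006] rows 0.14864036825112245 0.6970184269238617
6
shift [-0.0008, 0.0002, 0.0166] turn [-0.0002, 0.1775, -0.0006] rows 0.19905357351717212 0.9298454118110527
4
shift [-0.0008, 0.0002, 0.0206] turn [-0.0002, 0.2219, -0.0006] rows 0.2475456239216634 1.162673151089455
```

Request:
{"fn": "servo_tool", "kwargs": {"motion": [[[0, 0, 0.004], [0, 0.044, 0]], [[-0.0004, 0, 0.0082], [0, 0.0886, 0]], [[-0.0006, 0, 0.0124], [0, 0.133, 0]], [[-0.0008, 0, 0.0166], [0, 0.1775, 0]], [[-0.0008, 0, 0.0206], [0, 0.222, 0]], [[-0.0008, 0, 0.0206], [0, 0.222, 0]], [[-0.0008, 0, 0.0206], [0, 0.222, 0]]]}}

```text
time_s: 9.05
tcp_pos: [0.548, -0.1345, 0.0526]
tcp_rot: [[-0.996, 0.063, 0.07], [0.063, 0.998, -0.005], [-0.07, -0.0, -0.998]]
force: [-0.7, 0.3, -2.0]
gripper_width: 0.0286
```

```bash
python3 - <<'E'
from h import *
cb()
for t,z in((3,.0366),(2,.0365),(1,.0364),(0.,.0363),(0,.0359)): print(t);plan(*goal(-.0643,z,t,y=-.0009))
E
```

```text
t 9.05 Cb mm [-64.4  -0.9] 36.35 far [65.29 -0.92] 45.43 tilt 4.0 yaw rel -0.01 roll -0.01 F [-0.7  0.3 -2. ] M [-0.01  0.07  0.05] w 0.028575811459611994
3
shift [-0.0005, 0.0, 0.0015] turn [-0.0002, 0.0223, -0.0002] rows 0.019258170205443445 0.11670272588927863
2
shift [-0.0008, 0.0, 0.0036] turn [-0.0002, 0.0445, -0.0002] rows 0.044300888238560446 0.2331101926077736
1
shift [-0.001, 0.0, 0.0057] turn [-0.0002, 0.0667, -0.0002] rows 0.06947649275642907 0.34952230105424936
0.0
shift [-0.0013, 0.0, 0.0078] turn [-0.0002, 0.0889, -0.0002] rows 0.09467996234725795 0.4659355720910722
0
shift [-0.0012, 0.0, 0.0085] turn [-0.0002, 0.0889, -0.0002] rows 0.10248715267090415 0.4659355720910722
```

Request:
{"fn": "servo_tool", "kwargs": {"motion": [[[-0.0004, 0, 0.0015], [0, 0.022, 0]], [[-0.0008, 0, 0.0036], [0, 0.0445, 0]], [[-0.001, 0, 0.0057], [0, 0.067, 0]], [[-0.0013, 0, 0.0078], [0, 0.089, 0]], [[-0.0013, 0, 0.0078], [0, 0.089, 0]], [[-0.0013, 0, 0.0078], [0, 0.089, 0]]]}}

```text
time_s: 9.65
tcp_pos: [0.5489, -0.1347, 0.0479]
tcp_rot: [[-0.998, 0.063, -0.001], [0.063, 0.998, -0.0], [0.001, -0.0, -1.0]]
force: [0.7, -0.6, -2.9]
gripper_width: 0.0284
```

```bash
python3 - <<'E'
from h import *
cb()
f=grab_frame("wrist");cv2.imwrite("pics/w8.png",f["frame"])
f=grab_frame("scene");cv2.imwrite("pics/s8.png",cv2.resize(f["frame"][190:310,180:360],None,fx=4,fy=4,interpolation=cv2.INTER_CUBIC))
E
```

```text
t 9.65 Cb mm [-64.42  -0.96] 36.28 far [65.58 -1.  ] 36.16 tilt -0.05 yaw rel -0.02 roll -0.01 F [ 0.7 -0.6 -2.9] M [ 0.05 -0.01 -0.02] w 0.028419095372169405
```

View pics/s8.png

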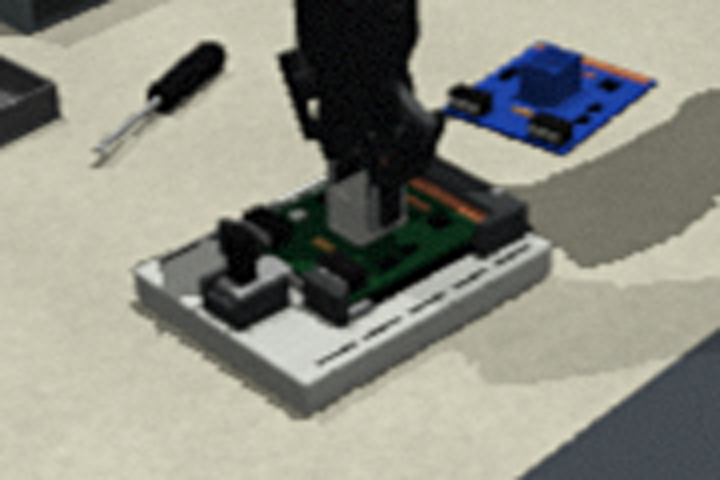

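View pics/w8.png

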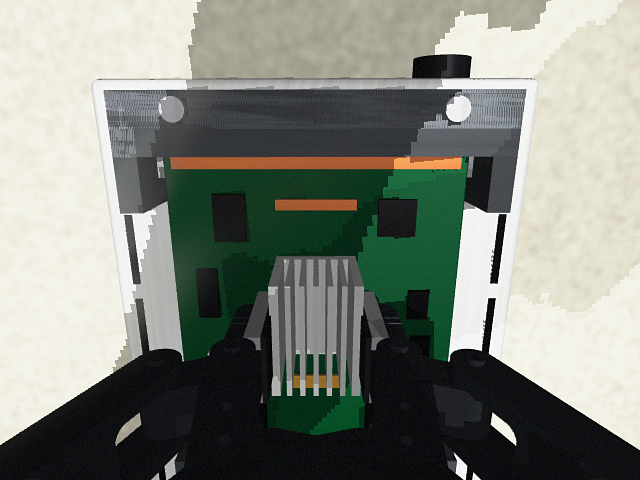

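The board is level and still carries its full weight on the gripper, so it's just above the ledges. I'll lower it gently until I see contact.

Request:
{"fn": "servo_tool", "kwargs": {"motion": [[[0, 0, 0.0005], [0, 0, 0]], [[0, 0, 0.001], [0, 0, 0]], [[0, 0, 0.001], [0, 0, 0]]]}}

```text
time_s: 10.05
tcp_pos: [0.5488, -0.1345, 0.0475]
tcp_rot: [[-0.998, 0.063, -0.001], [0.063, 0.998, 0.0], [0.001, 0.0, -1.0]]
force: [-0.1, 0.0, -2.6]
gripper_width: 0.0286
```

```bash
python3 -c "
from h import *
cb()"
```

```text
t 10.05 Cb mm [-64.52  -0.84] 35.86 far [65.48 -0.89] 35.78 tilt -0.03 yaw rel -0.02 roll 0.01 F [-0.1  0.  -2.6] M [ 0.01  0.02 -0.01] w 0.028640597276453773
```

Request:
{"fn": "servo_tool", "kwargs": {"motion": [[[0, 0, 0.0007], [0, 0, 0]], [[0, 0, 0.0014], [0, 0, 0]], [[0, 0, 0.0014], [0, 0, 0]]]}}

```text
time_s: 10.35
tcp_pos: [0.5489, -0.1346, 0.0471]
tcp_rot: [[-0.998, 0.063, -0.001], [0.063, 0.998, 0.0], [0.001, 0.0, -1.0]]
force: [-2.4, 0.3, 3.6]
gripper_width: 0.0287
```

```bash
python3 -c "
from h import *
cb()"
```

```text
t 10.35 Cb mm [-64.47  -0.92] 35.43 far [65.53 -0.98] 35.35 tilt -0.04 yaw rel -0.03 roll 0.02 F [-2.4  0.3  3.6] M [0.16 0.34 0.05] w 0.02867862596856591
```

There's contact, with the force going from -2.6 to +3.6 N, so the board is seated. Releasing and rising.

Request:
{"fn": "servo_tool", "kwargs": {"motion": [[[0, 0, 0], [0, 0, 0]], [[0, 0, 0], [0, 0, 0]], [[0, 0, 0], [0, 0, 0]], [[0, 0, 0], [0, 0, 0]], [[0, 0, 0], [0, 0, 0]]], "jaw": 0.4}}

```text
time_s: 10.85
tcp_pos: [0.549, -0.1346, 0.0466]
tcp_rot: [[-0.998, 0.063, -0.0], [0.063, 0.998, -0.0], [0.0, -0.0, -1.0]]
force: [0.6, -0.3, 0.2]
gripper_width: 0.0594
```

Request:
{"fn": "servo_tool", "kwargs": {"motion": [[[0, 0, -0.02], [0, 0, 0]], [[0, 0, -0.07], [0, 0, 0]], [[0, 0, -0.13], [0, 0, 0]], [[0, 0, -0.2], [0, 0, 0]], [[0, 0, -0.2], [0, 0, 0]], [[0, 0, -0.2], [0, 0, 0]]]}}

```text
time_s: 11.45
tcp_pos: [0.5498, -0.1348, 0.1684]
tcp_rot: [[-0.998, 0.063, 0.003], [0.063, 0.998, 0.0], [-0.003, 0.0, -1.0]]
force: [0.1, 0.9, -0.9]
gripper_width: 0.06
```

```bash
python3 - <<'E'
from h import *
import pickle
s=sense();print(s["time_s"],s["tcp_pos"],s["force"],s["gripper_width"])
f=grab_frame("wrist");pickle.dump(f,open("w9.pkl","wb"));cv2.imwrite("pics/w9.png",f["frame"])
P=cloud(f);hsv=cv2.cvtColor(f["frame"],cv2.COLOR_BGR2HSV)
m=cv2.inRange(hsv,(40,80,20),(85,255,255));m[:,:150]=0;m[:,480:]=0
k=P[m>0];k=k[(k[:,2]>.03)&(k[:,2]<.06)&(abs(k[:,1]+.134)<.06)]
A=np.c_[k[:,:2]-CO,np.ones(len(k))];c=np.linalg.lstsq(A,k[:,2],rcond=None)[0];print("board plane",c,len(k))
kn=P[(P[...,2]>.07)&(P[...,2]<.09)&(abs(P[...,0]-.645)<.03)&(abs(P[...,1]+.14)<.02)];print("knob",len(kn),kn.min(0),kn.max(0))
E
```

```text
11.45 [ 0.54976968 -0.13482454  0.16838862] [ 0.06315131  0.91603191 -0.92987881] 0.05998775412943866
board plane [-5.39913279e-05  1.19560938e-04  4.04323076e-02] 18470
knob 719 [ 0.64077573 -0.1491099   0.0700528 ] [ 0.6559916  -0.13315082  0.0857397 ]
```

View pics/w9.png

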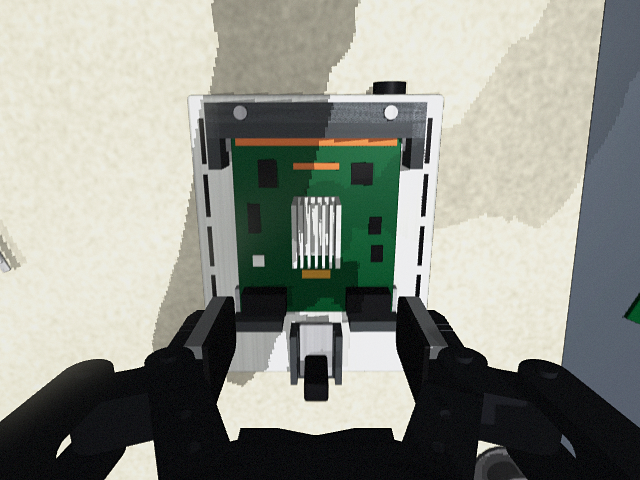

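The board lies level, its top face at 40.4 mm on the depth map. The knob is at (0.648, -0.141). I'll pinch it and slide it home.

```bash
python3 - <<'E'
from h import *
plan((.6485,-.1411,.13),toolR(CY)); plan((.6485,-.1411,.063),toolR(CY))
E
```

```text
shift [-0.1666, -0.0007, 0.0616] turn [0.0006, -0.0003, -0.0004] rows 2.1308989209843414 0.004392452182877429
shift [-0.1666, -0.0007, 0.1732] turn [0.0006, -0.0003, -0.0004] rows 2.884012913057432 0.004392452182877429
```

Request:
{"fn": "servo_tool", "kwargs": {"motion": [[[-0.05, -0.0003, 0.02], [0, 0, 0]], [[-0.12, -0.0007, 0.045], [0, 0, 0]], [[-0.1666, -0.0007, 0.062], [0, 0, 0]], [[-0.1666, -0.0007, 0.062], [0, 0, 0]], [[-0.1666, -0.0007, 0.062], [0, 0, 0]]]}}

```text
time_s: 12.0
tcp_pos: [0.6472, -0.1414, 0.1273]
tcp_rot: [[-0.998, 0.063, -0.005], [0.063, 0.998, -0.0], [0.005, -0.0, -1.0]]
force: [-0.0, -0.7, 1.0]
gripper_width: 0.0597
```

```bash
python3 - <<'E'
from h import *
s=sense();print(s["time_s"],s["tcp_pos"],s["gripper_width"])
plan((.6485,-.1411,.063),toolR(CY))
f=grab_frame("wrist");cv2.imwrite("pics/w10.png",f["frame"])
E
```

```text
12.0 [ 0.64723179 -0.14135111  0.12725751] 0.05974788216678034
shift [-0.0026, 0.0006, 0.1071] turn [-0.0005, -0.0065, -0.0007] rows 1.2854102678951165 0.03446944524841393
```

View pics/w10.png

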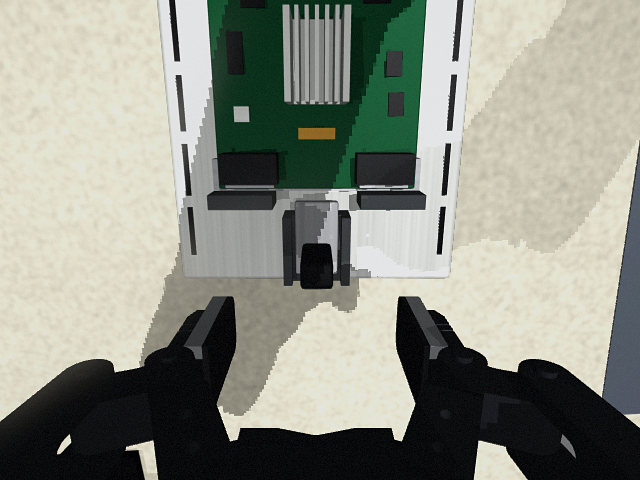

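Request:
{"fn": "servo_tool", "kwargs": {"motion": [[[-0.002, 0.0005, 0.03], [0, -0.003, 0]], [[-0.002, 0.0005, 0.065], [0, -0.003, 0]], [[-0.002, 0.0005, 0.095], [0, -0.003, 0]], [[-0.002, 0.0005, 0.107], [0, -0.003, 0]], [[-0.002, 0.0005, 0.107], [0, -0.003, 0]], [[-0.002, 0.0005, 0.107], [0, -0.003, 0]]]}}

```text
time_s: 12.65
tcp_pos: [0.65, -0.1415, 0.0663]
tcp_rot: [[-0.998, 0.064, 0.003], [0.064, 0.998, -0.0], [-0.003, -0.0, -1.0]]
force: [0.0, 0.6, 0.5]
gripper_width: 0.0599
```

Request:
{"fn": "servo_tool", "kwargs": {"motion": [[[0, 0, 0], [0, 0, 0]], [[0, 0, 0], [0, 0, 0]], [[0, 0, 0], [0, 0, 0]], [[0, 0, 0], [0, 0, 0]], [[0, 0, 0], [0, 0, 0]], [[0, 0, 0], [0, 0, 0]]], "jaw": -1, "newtons": 25}}

```text
time_s: 13.25
tcp_pos: [0.6503, -0.1411, 0.0659]
tcp_rot: [[-0.998, 0.063, 0.003], [0.063, 0.998, -0.0], [-0.003, 0.0, -1.0]]
force: [-1.1, 1.0, 4.8]
gripper_width: 0.0153
```

```bash
python3 - <<'E'
from h import *
s=sense();print(s["time_s"],s["tcp_pos"],s["force"],s["gripper_width"],s["tcp_rot"].round(3))
E
```

```text
13.25 [ 0.65030046 -0.14113128  0.06591086] [-1.11525172  0.96845703  4.75280795] 0.015258653078590227 [[-0.998  0.063  0.003]
 [ 0.063  0.998 -0.   ]
 [-0.003  0.    -1.   ]]
```

Request:
{"fn": "servo_tool", "kwargs": {"motion": [[[0.005, 0, 0], [0, 0, 0]], [[0.011, 0, 0], [0, 0, 0]], [[0.017, 0, 0], [0, 0, 0]], [[0.021, 0, 0], [0, 0, 0]], [[0.021, 0, 0], [0, 0, 0]]]}}

```text
time_s: 13.75
tcp_pos: [0.6374, -0.1404, 0.0658]
tcp_rot: [[-0.998, 0.063, 0.003], [0.063, 0.998, -0.0], [-0.003, 0.0, -1.0]]
force: [1.3, 0.8, 5.5]
gripper_width: 0.0154
```

Request:
{"fn": "servo_tool", "kwargs": {"motion": [[[0.003, 0, 0], [0, 0, 0]], [[0.006, 0, 0], [0, 0, 0]], [[0.006, 0, 0], [0, 0, 0]]]}}

```text
time_s: 14.05
tcp_pos: [0.6341, -0.1402, 0.0659]
tcp_rot: [[-0.998, 0.063, 0.003], [0.063, 0.998, -0.0], [-0.003, 0.0, -1.0]]
force: [0.8, -0.9, 5.9]
gripper_width: 0.0153
```

```bash
python3 - <<'E'
from h import *
s=sense();print(s["time_s"],s["tcp_pos"],s["force"],s["wrist_torque"],s["gripper_width"])
E
```

```text
14.05 [ 0.63407571 -0.14016482  0.06587225] [ 0.80572485 -0.87970186  5.85265536] [ 0.11674505 -0.19735981  0.01622042] 0.015318937913652374
```

Moved 16 mm with no end stop felt yet, so I'll go on in 1 mm steps.

Request:
{"fn": "servo_tool", "kwargs": {"motion": [[[0.0017, 0, 0], [0, 0, 0]], [[0.0017, 0, 0], [0, 0, 0]]]}}

```text
time_s: 14.25
tcp_pos: [0.6341, -0.1401, 0.0659]
tcp_rot: [[-0.998, 0.063, 0.005], [0.063, 0.998, -0.001], [-0.005, -0.0, -1.0]]
force: [4.1, 0.3, 4.4]
gripper_width: 0.0155
```

Request:
{"fn": "servo_tool", "kwargs": {"motion": [[[0.0017, 0, 0], [0, 0, 0]], [[0.0017, 0, 0], [0, 0, 0]]]}}

```text
time_s: 14.45
tcp_pos: [0.634, -0.1401, 0.0659]
tcp_rot: [[-0.998, 0.063, 0.007], [0.063, 0.998, -0.001], [-0.007, -0.001, -1.0]]
force: [6.5, -0.7, 2.8]
gripper_width: 0.0152
```

```bash
python3 - <<'E'
from h import *
import pickle
s=sense();print(s["time_s"],s["tcp_pos"],s["force"],s["wrist_torque"],s["gripper_width"])
for n in("top","scene"):
    f=grab_frame(n);pickle.dump(f,open(n+"2.pkl","wb"))
    P=cloud(f)
E
```

```text
14.45 [ 0.63402233 -0.14012488  0.06594532] [ 6.47997464 -0.70443648  2.81596335] [-0.07646532 -1.23705814 -0.03699339] 0.015172461759774178
```

The motion stalled at x = 0.634 while the force rose to 6.5 N. That's the end stop, after about 16.3 mm, which matches the expected travel. Releasing and rising clear.

Request:
{"fn": "servo_tool", "kwargs": {"motion": [[[0, 0, 0], [0, 0, 0]], [[0, 0, 0], [0, 0, 0]], [[0, 0, 0], [0, 0, 0]], [[0, 0, 0], [0, 0, 0]], [[0, 0, 0], [0, 0, 0]]], "jaw": 0.4}}

```text
time_s: 15.05
tcp_pos: [0.631, -0.14, 0.0648]
tcp_rot: [[-0.998, 0.063, 0.0], [0.063, 0.998, 0.0], [-0.0, 0.0, -1.0]]
force: [0.3, -0.7, 0.1]
gripper_width: 0.0597
```

Request:
{"fn": "servo_tool", "kwargs": {"motion": [[[0, 0, -0.02], [0, 0, 0]], [[0, 0, -0.07], [0, 0, 0]], [[0.04, 0, -0.14], [0, 0, 0]], [[0.1, 0, -0.2], [0, 0, 0]], [[0.15, 0, -0.24], [0, 0, 0]], [[0.17, 0, -0.24], [0, 0, 0]], [[0.17, 0, -0.24], [0, 0, 0]], [[0.17, 0, -0.24], [0, 0, 0]]]}}

```text
time_s: 15.85
tcp_pos: [0.53, -0.1329, 0.2085]
tcp_rot: [[-0.998, 0.062, 0.002], [0.062, 0.998, 0.0], [-0.002, 0.0, -1.0]]
force: [0.3, -0.1, 0.1]
gripper_width: 0.0597
```

```bash
python3 - <<'E'
from h import *
import pickle
s=sense();print(s["time_s"],s["tcp_pos"],s["force"],s["gripper_width"])
f=grab_frame("wrist");pickle.dump(f,open("w11.pkl","wb"))
cv2.imwrite("pics/w11.png",cv2.resize(f["frame"][80:400,180:460],None,fx=1.8,fy=1.8,interpolation=cv2.INTER_CUBIC))
P=cloud(f);hsv=cv2.cvtColor(f["frame"],cv2.COLOR_BGR2HSV)
m=cv2.inRange(hsv,(40,80,20),(85,255,255))
k=P[m>0];k=k[(k[:,2]>.03)&(k[:,2]<.06)&(abs(k[:,1]+.134)<.06)]
A=np.c_[k[:,:2]-CO,np.ones(len(k))];print("plane",np.linalg.lstsq(A,k[:,2],rcond=None)[0])
kn=P[(P[...,2]>.07)&(P[...,2]<.09)&(abs(P[...,0]-.635)<.03)&(abs(P[...,1]+.14)<.02)];print("knob",len(kn),kn.min(0),kn.max(0))
t=np.radians(CY);c=(kn.min(0)+kn.max(0))[:2]/2-CO;print("carrier x",c[0]*np.cos(t)+c[1]*np.sin(t))
E
```

```text
15.85 [ 0.52999414 -0.13285373  0.20852919] [ 0.34612418 -0.09314518  0.14617953] 0.05974484916227419
plane [1.17420669e-04 2.36332815e-05 4.04206659e-02]
knob 534 [ 0.62457582 -0.14838343  0.07003804] [ 0.63865047 -0.13194106  0.08604957]
carrier x 0.08415961154940886
```

View pics/w11.png

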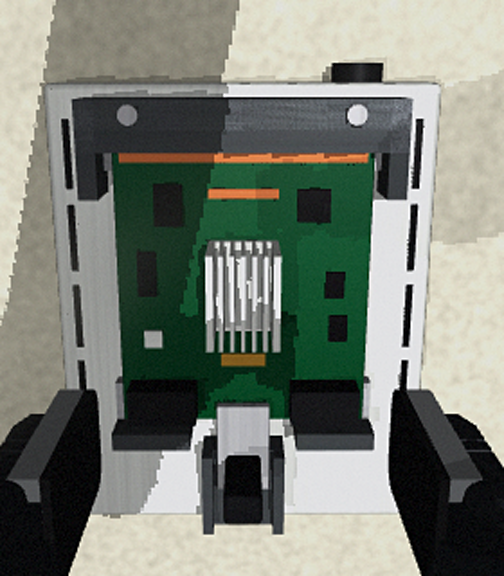

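The tongue overlaps the board between the connectors, the bare edge is under the lip, the board is level, and the gripper is clear. Handing in.

```bash
python3 -c "
from station import hand_in,sense
print(hand_in());print(sense()['time_s'])"
```

```text
the job is handed in; nothing more can be done
None
the job is handed in; nothing more can be done
```

The larger board is mounted in the carrier with the latch home, and the job is handed in at about 16 s of the 45 s limit.

**What I did:** I gripped the larger green board by its heat sink and hooked its bare edge under the lip at a 14° tilt. I then lowered it under control until light contact on the ledges (about 6 N change) and released it. After that I pinched the latch knob, slid it about 16 mm to its stop, let go and moved clear.

**Last checks:**
- **Board:** it lies level, with its top face at 40.4 mm on the depth map against 41 mm expected. The bare edge is under the lip.
- **Latch:** the tongue lies over the far edge between the connectors. The knob is at carrier x of about 84 mm (85 mm when home). It stalled there as the force rose to about 6.5 N.
- **Gripper:** it was open, clear of everything and reading no contact force.

**Disagreements:** the carrier's centre in y differed by about 1 mm between two wrist pictures. I followed the closer one, and the board went in without side contact. I never reached for the smaller board or the other items, but took no final picture to confirm they are where they were.

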